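# Close the spring flask press on a denture flask

## Robot

A 6-joint arm with a two-finger parallel gripper is mounted at the origin on a cart in front of the work surface, level with it; the furniture and walls round the work are solid. World frame = base frame: x ahead of the robot, y to its left, z up, the work surface at z = 0. Lengths are in m, angles in rad, forces in N, time in s.
With the tool pointing down it reaches from about 0.35 to 1 m from the base axis. Payload 7.1 kg.
Tool frame: the origin (TCP) lies between the finger pads; the fingertips stand 22 mm ahead of it and the grasp point (between the pads) lies 3 mm ahead of it; z points along the fingers, y is the line along which they close (so a half turn about z gives the same grasp; the last joint's range is limited). The gripper opens to 85 mm and grips with 20 to 120 N. Pads are 22 mm wide; open, the fingers measure 114 mm over their backs; the gripper's body (76 mm by 85 mm) begins 54 mm behind the grasp point. The pads swing forward as they close: fully open they stand 13 mm farther back than shut.
Start: joints at [1.134, 0.423, 1.63, -0, 1.089, -0.019], TCP at [0.254, 0.571, 0.253] pointing down, gripper open.
Joint ranges: [-3, 3], [-0.9, 2.11], [0.09, 2.58], [-1.31, 4.45], [0.11, 2.69], [-2.54, 2.54]. Speed limits (rad/s): [2.39, 2.39, 3.01, 3.14, 3.14, 3.14].

## Interface

Orientations are given as a rotation vector (axis times angle).
In Python, from rig import manip gives the robot as it stands. The module is installed in compiled form; this text tells all that it offers. Calls block until the motion is done:
- manip.move_to(position, orientation): joint-space move of the TCP to a pose.
- manip.servo_line(position, orientation=None, rate=0.15): straight line of the TCP; orientation=None keeps the orientation; rate is the mean speed in m/s.
- manip.set_joints(angles): joint-space move.
- manip.command_gripper(opening, f_grip=None): finger opening in m; f_grip is the grip in N (None keeps the last); returns when the fingers have stopped.
- manip.hold(seconds).
- manip.solve_ik(position, orientation): joint angles nearest the present ones, or None.
- manip.camera(name): name is "scene" or "top"; returns a dict with "image" (384x512x3 uint8, red, green, blue), "fx", "fy", "cx", "cy" (pixels), "cam_to_world" (4x4, takes a point from camera to world coordinates). Camera axes: x right, y down, z forward; pixel columns grow to the right and rows downward; lengths in m; the calibration is good to about 2 mm. A picture is of the moment at which its call begins. There is no depth.
A pose or a line that the arm cannot do raises manip.IKError and nothing moves.
- manip.sign_off(): hands the job in; it is judged then, once.
Readings, each from a call of its own:
- manip.get_time(): time.
- manip.get_joint_positions(): joint angles.
- manip.get_joint_vel(): joint speeds.
- manip.get_tau(): joint torques, N m.
- manip.get_position(): TCP position.
- manip.get_ee_rot(): TCP orientation.
- manip.get_contact_force(): force on the tool from outside, world axes, zero at the start.
- manip.get_torque(): the same for the moment, N m.
- manip.get_width(): finger opening in m.
- manip.get_grip_force(): force on a finger pad.
Only numpy, scipy, OpenCV 4.12 (cv2) and the standard library are available. Lean on these libraries where they do the work, as an engineer would, in place of code of your own. Each camera call takes 0.05 s, during which the arm holds its last target. There are 200 camera calls.

## Task

The denture flask, in its carrier, stands only part of the way into the flask press. With the shut fingertips push the carrier straight back by its upturned front lip, between the guide rails, until it sits against both stop pins; then tighten the press: flick the wing screw round clockwise (seen from above) with repeated fingertip strokes against its wings until its shoulder comes down solid on the crossbar and the plate bears on the flask. Take hold of nothing, lift nothing, and leave the other things on the worktop where they are.

Things in the scene. Friction and masses are not known exactly. Their poses are not given: they have to be found in the camera images.
- flask_press: grey and steel spring press, fixed to the worktop. Origin: on the worktop (z = 0), exactly under the screw axis; x points from its open front to its back, y to its left, z up. Base plate 166 (x) by 164 (y) mm, from x = -103 to +63 mm, its top at z = 12 mm. Two steel columns, 16 mm thick, at x = 0, y = +-68 mm carry a crossbar. Equipment up to 350 mm tall stands left of y = 0.25 m
- crossbar_top (a point): top of the brass bush in the middle of the crossbar, on the screw axis, 116 mm above the worktop: the seat of the screw's shoulder. The crossbar runs along the press y, 24 mm deep in x (34 mm at the boss), its top 113 mm above the worktop; cap nuts on its ends, y = +-68 mm, rise to 123 mm
- back_stop (a point): on the base plate (z = 12 mm) midway between the two stop pins, 52 mm behind the screw axis at the pins' front faces. Pins 10 mm thick, 20 mm high, at y = +-26 mm of the press. Two guide rails, 10 mm high, inner faces at y = +-50.5 mm, run from 26 mm to 4 mm in front of this point. Home: the back edge of the carrier touches both pins, the flask's centre is then under the screw
- flask: bronze denture flask (100 x 88 mm, too wide to grip) seated in a metal carrier, one loose piece of 0.5 to 0.75 kg, top 54 mm above its underside. Origin: underside, below the flask's centre; x to the back, z up. Carrier 96 mm wide, to x = +52 mm at the back. It stands on the base plate 20 to 32 mm in front of home, up to 0.08 rad askew; slides under a push of 2 to 7 N, 2.5 mm play to each rail
- push_lip (a point): middle of the front face of the carrier's upturned lip, 75 mm in front of the flask's origin and 18 mm above the carrier's underside (30 mm above the worktop). The lip is a plate 4 mm thick, 56 mm wide, 30 mm high from the base plate. When the carrier is home it stands 75 mm in front of the screw axis, clear of the crossbar and the wings
- press_screw (a joint): turn of the wing screw, rad: grows clockwise seen from above, which drives it down 5 mm a turn. Starts between 0 and 2; its shoulder meets the brass bush solidly at 8.8, the end of its travel. Stays where it is left; turning takes 0.05 to 0.08 N m (2 to 3 N at the wings). The plate under it (72 mm disc) hangs 4 mm above the flask top at 0 and meets it at about 5
- press_plate (a joint): give of the springs of the pressure plate, m: 0 while the plate hangs free, about 0.003 (12 N on the flask) when the screw is fully down on the flask
- screw_hub (a point): on the upright screw axis at mid height of the wings, 139.5 mm above the worktop when the screw reads 0, 132.5 mm when it is fully down. Hub 18 mm across, shoulder 22 mm; two opposite flat upright wings 6 mm thick reach out to 35 mm from the axis, and from 11 mm below to 11 mm above this point at their outer part. A wall unit overhangs beyond x = 0.68 m from z = 0.35 m up: keep the wrist out of it
- wing_tip (a point): outer end of one of the two wings (35 mm from the axis, mid height); the other is opposite. It turns with the screw
- gel_pot: small round pot with a blue lid, 53 mm across, 42 mm high, loose bystander to the right of the press; origin under its centre
- setup_model: denture set-up on plaster blocks with pink gums, 79 x 72 x 62 mm, loose bystander to the right of the press; origin under its centre
- mixing_bowl: green rubber plaster bowl, 113 mm across, 67 mm high, loose bystander at the right; origin under its centre

How it is judged:
On the way, in this order (a step that is already met when the one before it is completed fails the run):
1. the flask in its carrier is pushed home: against the stop pins, between the rails, square in the press (x of flask in the frame of flask_press above -0.003 m and y of flask in the frame of flask_press between -0.004 and 0.004 m and angle between the x axis of flask and the x axis of flask_press, either way round below 0.06 rad), for 0.2 s.
2. the wing screw is turned down to its stop (value of joint press_screw above 8.2 rad), for 0.2 s.
At the end, for the whole second after the job is handed in: the screw is within 0.6 rad (0.5 mm) of its solid stop and at rest, its springs are pressed in by at least 1.8 mm so that the plate bears on the flask with more than 6 N, and the flask still stands home: within 4 mm of the stop pins and of the middle, within 0.06 rad of square (value of joint press_screw above 8.2 rad and velocity of joint press_screw between -0.05 and 0.05 rad/s and value of joint press_plate above 0.0018 m and contact force between press_plate and flask above 6 N and x of flask in the frame of flask_press above -0.004 m and y of flask in the frame of flask_press between -0.004 and 0.004 m and angle between the x axis of flask and the x axis of flask_press, either way round below 0.06 rad and linear speed of flask below 0.01 m/s); the robot touches nothing.
It fails at once if the flask was lifted or tipped (z of flask in the frame of flask_press above 0.02 m or angle between flask's own z axis and vertical above 0.12 rad).
It fails at once if the wing screw was gripped across its hub instead of being pushed round (horizontal distance between the grasp point and screw_hub below 0.008 m and z of the grasp point in the frame of screw_hub below 0.03 m and contact force between the fingers and press_screw above 0.5 N).
It fails at once if a bystander was moved or lifted (distance of any of gel_pot, setup_model, mixing_bowl from where it was at the start of the episode above 0.015 m).
It also fails if it takes over 61 s, if anything falls off the work surface, if the arm or the gripper's body presses on something with over 40 N, if the wrist force passes 120 N, or if a joint passes its speed limit or range.

## Working session

There is one attempt and no reset: what is moved stays moved. The work goes in short steps, each a Python script; the robot and the scene stay as the last script left them, time stands still between calls to the robot, and variables do not carry over. Pictures are saved under pics/ and viewed, at most 10 in all, crops included, and the job is handed in when it is done.

```bash
mkdir -p pics; python3 - <<'E'
from rig import manip
import cv2,numpy as np
for n in("scene","top"):
    c=manip.camera(n); cv2.imwrite(f"pics/{n}0.png",cv2.resize(c["image"][:,:,::-1],(768,576),interpolation=cv2.INTER_CUBIC))
    cv2.imwrite(f"/tmp/{n}0.png",c["image"][:,:,::-1])
    print(n,c["fx"],c["fy"],c["cx"],c["cy"],np.round(c["cam_to_world"],3).tolist())
print(manip.get_time(),manip.get_ee_rot(),manip.get_contact_force())
E
```

```text
scene 347.9629179022821 347.9629179022821 251.88330665641396 192.37895769177123 [[-0.871, -0.308, 0.382, 0.235], [-0.491, 0.577, -0.653, 0.393], [-0.019, -0.756, -0.654, 0.661], [0.0, 0.0, 0.0, 1.0]]
top 461.90862989077436 461.90862989077436 257.24614752217656 195.53018586538494 [[-0.005, -0.985, 0.17, 0.374], [-1.0, 0.002, -0.016, -0.138], [0.016, -0.171, -0.985, 1.204], [0.0, 0.0, 0.0, 1.0]]
0.1 [-6.51480586e-01 -3.07297486e+00  2.17717533e-03] [-0.35102812 -0.83043762  1.09607979]
```

View pics/scene0.png

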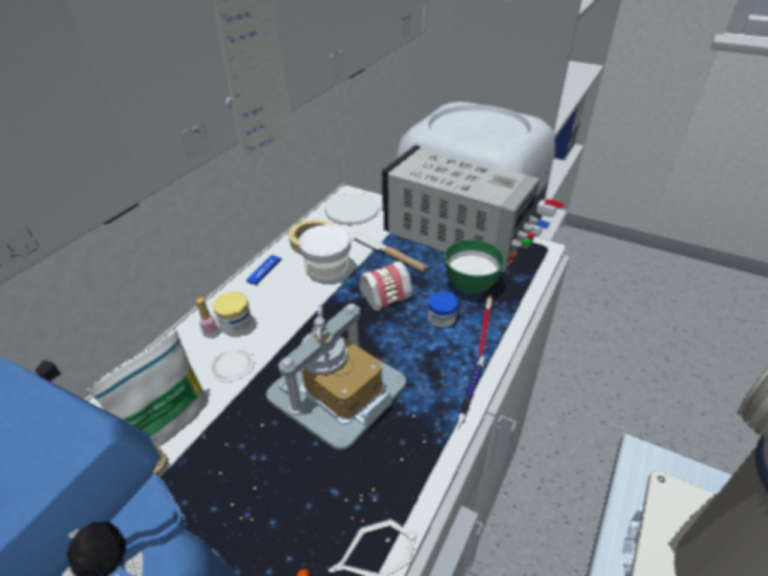

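View pics/top0.png

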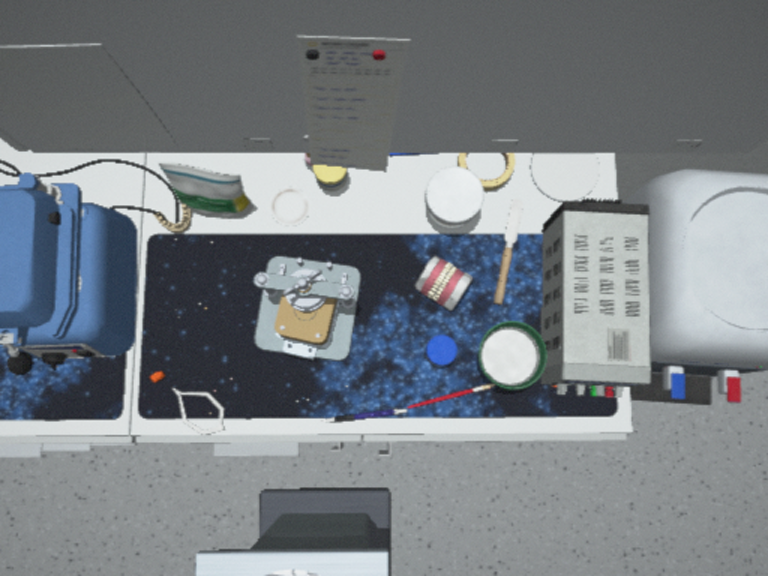

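The scene view shows the press at about (335,375) of 768x576, and the top view shows it at (307,307) with its front toward the robot. The bystanders are clear to the right. I'll enlarge both.

```bash
python3 - <<'E'
import cv2,numpy as np
a=cv2.imread("/tmp/top0.png")[165:245,165:245]; b=cv2.imread("/tmp/scene0.png")[195:300,175:275]
cv2.imwrite("pics/t1.png",cv2.resize(a,(560,560),interpolation=cv2.INTER_CUBIC))
cv2.imwrite("pics/s1.png",cv2.resize(b,(560,588),interpolation=cv2.INTER_CUBIC))
E
```

```text
(no output)
```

View pics/t1.png

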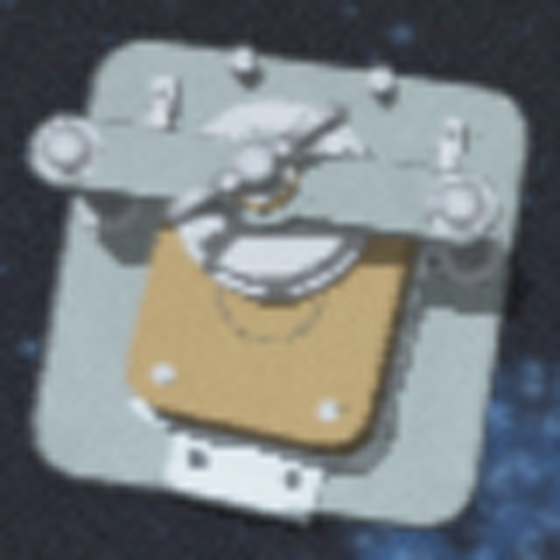

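View pics/s1.png

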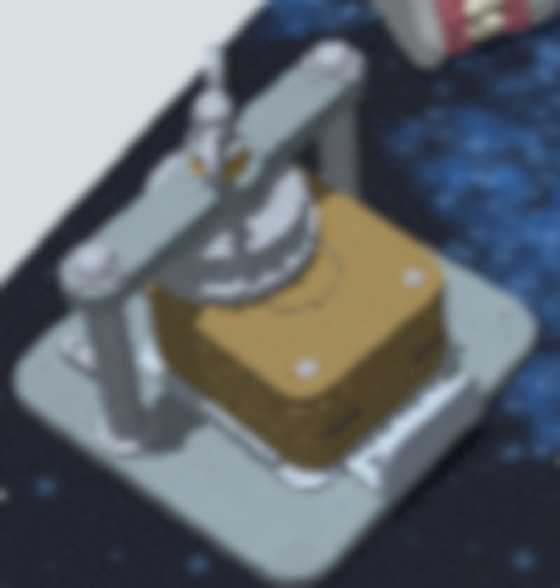

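The top crop (7x, offset 165,165) shows cap nuts at (66,146) and (460,203), pin tops at (246,63) and (382,82), the hub at (256,165), and wing ends at (340,112) and (178,215). The front edge of the lip runs from (165,482) to (305,518). The scene crop (5.6x, offset 175,195) shows cap nuts at (92,262) and (335,58), and the lip at the lower right.

```bash
cat > h.py <<'E'
from rig import manip
import numpy as np, cv2
CAL={}
def ray(c,u,v):
    T=c["cam_to_world"]; d=T[:3,:3]@np.array([(u-c["cx"])/c["fx"],(v-c["cy"])/c["fy"],1]); return T[:3,3],d
def onz(c,u,v,z):
    o,d=ray(c,u,v); return o+d*(z-o[2])/d[2]
def two(r1,r2):
    (o,d),(p,e)=r1,r2
    s=np.linalg.lstsq(np.c_[d,-e],p-o,rcond=None)[0]; a=o+s[0]*d;b=p+s[1]*e
    return (a+b)/2,np.linalg.norm(a-b)
E
python3 - <<'E'
from h import *
t=manip.camera("top"); s=manip.camera("scene")
P=lambda x,y:(x/7+165-.4,y/7+165-.4); S=lambda x,y:(x/5.6+175-.4,y/5.6+195-.4)
for n,p,z in [("nutL",(66,146),.122),("nutR",(460,203),.122),("pinL",(246,63),.032),("pinR",(382,82),.032),("hub",(256,160),.150),("w1",(342,110),.145),("w2",(176,217),.145),("lipL",(165,482),.042),("lipR",(305,518),.042),("footL",(165,110),.022),("screwL",(162,373),.066),("screwR",(328,410),.066)]:
    print(n,onz(t,*P(*p),z).round(4))
print("nutL",two(ray(t,*P(66,146)),ray(s,*S(92,259))))
print("nutR",two(ray(t,*P(460,203)),ray(s,*S(335,57))))
for p in [(358,487),(478,375)]: print(onz(s,*S(*p),.042))
# base plate mask
im=t["image"][165:245,165:245].astype(int)
hsv=cv2.cvtColor(t["image"],cv2.COLOR_RGB2HSV)
m=((hsv[...,2]>130)&(hsv[...,1]<60)).astype(np.uint8)
k=np.zeros_like(m);k[165:245,165:245]=1;m*=k
cs,_=cv2.findContours(m,0,2);c=max(cs,key=cv2.contourArea)
print(np.median(hsv[170:240,170:240].reshape(-1,3),axis=0),cv2.minAreaRect(c))
for q in cv2.boxPoints(cv2.minAreaRect(c)): print(onz(t,*q,.012).round(4))
E
```

```text
nutL [0.5863 0.0422 0.122 ]
nutR [ 0.5663 -0.0918  0.122 ]
pinL [ 0.6351 -0.0085  0.032 ]
pinR [ 0.6278 -0.0589  0.032 ]
hub [ 0.5759 -0.0253  0.15  ]
w1 [ 0.5938 -0.0532  0.145 ]
w2 [0.5577 0.0014 0.145 ]
lipL [0.479  0.0169 0.042 ]
lipR [ 0.4659 -0.0334  0.042 ]
footL [0.6194 0.0224 0.022 ]
screwL [0.5154 0.0156 0.066 ]
screwR [ 0.5021 -0.0432  0.066 ]
nutL (array([0.58736006, 0.04309043, 0.11762005]), np.float64(0.0005370258235714817))
nutR (array([ 0.56631   , -0.09190515,  0.11807851]), np.float64(0.001501534385298344))
[0.48032253 0.03775068 0.042     ]
[ 0.46561362 -0.0296165   0.042     ]
[ 98.  27. 183.] ((203.56967163085938, 190.03546142578125), (69.86835479736328, 34.61277389526367), 8.53076457977295)
[0.564  0.0791 0.012 ]
[0.6555 0.0682 0.012 ]
[ 0.6273 -0.1142  0.012 ]
[ 0.5363 -0.101   0.012 ]
```

Nut spacing is 135.5 mm (136 expected), so the press is at about (0.576,-0.025) with yaw about -0.147. The flask is skewed about -0.08. Next I'll refine its lateral position from the edges of its bronze top.

```bash
cat >> h.py <<'E'
O=np.array([.5763,-.0250]); YAW=-.147
R=np.array([[np.cos(YAW),-np.sin(YAW)],[np.sin(YAW),np.cos(YAW)]])
def toP(p): return R.T@(np.asarray(p)[:2]-O)
def toW(x,y,z): return np.r_[O+R@[x,y],z]
def flask():
    t=manip.camera("top"); hsv=cv2.cvtColor(t["image"],cv2.COLOR_RGB2HSV)
    H,S,V=[hsv[...,i].astype(int) for i in range(3)]
    m=((H>10)&(H<30)&(S>80)&(V>140)); pts=[]
    k=np.zeros_like(m);k[190:235,175:235]=1;m&=k
    v,u=np.nonzero(m); P=np.array([toP(onz(t,a,b,.066)) for a,b in zip(u,v)])
    # per-x-slice left/right extremes
    L=[];Rr=[]
    f=P[:,0].min()
    for x in np.arange(f+.018,f+.055,.003):
        q=P[abs(P[:,0]-x)<.002]
        if len(q)>5: L.append((x,q[:,1].max()));Rr.append((x,q[:,1].min()))
    L=np.array(L);Rr=np.array(Rr)
    F=[]
    for y in np.arange(-.028,.029,.003):
        q=P[abs(P[:,1]-y)<.002]
        if len(q)>5:F.append((y,q[:,0].min()))
    F=np.array(F)
    pl,pr,pf=np.polyfit(*L.T,1),np.polyfit(*Rr.T,1),np.polyfit(*F.T,1)
    a=np.array([np.arctan(pl[0]),np.arctan(pr[0]),-np.arctan(pf[0])])
    wid=(np.polyval(pl,-.05)-np.polyval(pr,-.05)); mid=lambda x:(np.polyval(pl,x)+np.polyval(pr,x))/2
    ff=np.polyval(pf,0); 
    return dict(ang=a.round(3),wid=round(wid,4),front=round(ff,4),cx=round(ff+.05-.001,4),cy=round(mid(ff+.05),4),ymid_front=round(mid(ff),4),n=len(v))
E
python3 -c "
from h import *
print(flask())
t=manip.camera('top');hsv=cv2.cvtColor(t['image'],cv2.COLOR_RGB2HSV)
print(hsv[215,180:235].tolist())
im=t['image']; g=cv2.cvtColor(im,cv2.COLOR_RGB2GRAY)
print(g[222:242,185:216])
"
```

```text
{'ang': array([-0.045, -0.064, -0.069]), 'wid': np.float64(0.0839), 'front': np.float64(-0.0798), 'cx': np.float64(-0.0308), 'cy': np.float64(-0.0028), 'ymid_front': np.float64(-0.0001), 'n': 658}
[[99, 27, 191], [97, 28, 189], [82, 15, 182], [22, 42, 181], [20, 82, 186], [20, 90, 187], [20, 90, 188], [20, 90, 189], [20, 89, 190], [21, 89, 189], [21, 90, 190], [20, 91, 190], [20, 91, 190], [20, 90, 187], [21, 91, 187], [21, 90, 187], [21, 90, 187], [20, 89, 190], [21, 90, 188], [21, 90, 190], [21, 85, 189], [22, 88, 189], [20, 89, 189], [21, 89, 191], [21, 88, 189], [21, 89, 190], [20, 89, 191], [21, 91, 188], [20, 89, 191], [21, 87, 187], [20, 89, 190], [21, 91, 188], [21, 90, 188], [21, 85, 188], [20, 89, 190], [20, 88, 191], [20, 92, 189], [20, 91, 191], [21, 90, 179], [20, 91, 148], [20, 67, 91], [45, 11, 93], [99, 26, 126], [94, 28, 138], [95, 25, 181], [99, 26, 185], [96, 26, 189], [97, 28, 188], [95, 27, 190], [96, 27, 192], [99, 27, 192], [96, 25, 191], [93, 27, 189], [95, 23, 188], [99, 27, 182]]
[[202 164 162 164 163 167 168 171 169 170 172 170 169 167 172 167 169 171
  168
[... 1801 characters left out ...]
  230 230 229 227 230 229 216 170 180 184 182 184 184]
 [ 49  45  52  42  49  45  46  43  39  40  48  59  70  96 113 138 165 198
  213 223 215 206 207 211 192 163 175 178 177 178 181]
 [ 44  50  43  50  46  43  49  48  43  47  45  35  41  42  46  59  70  94
  106 123 135 141 157 142 102  79  87  95 111 131 150]
 [ 44  52  57  49  49  48  45  44  44  44  49  46  43  45  44  38  35  35
   42  50  59  68  84  98  60  43  49  46  56  69  72]
 [ 48  47  52  55  49  50  45  44  45  48  49  48  45  50  54  46  47  46
   44  46  43  38  42  50  39  37  36  47  51  53  63]
 [ 45  48  50  50  50  48  47  44  46  46  49  46  48  52  55  54  49  46
   47  53  45  41  47  45  48  47  47  45  52  55  71]]
```

The flask is at about (-0.031,-0.003) in the press frame, skewed -0.065. It fits the stated range. I'll move in and start the push slightly right of the lip centre, which turns it square.

```bash
cat >> h.py <<'E'
from scipy.spatial.transform import Rotation
def ori(a=0.):  # tool down, tool y at press y + a
    p=YAW+a; x=np.array([-np.cos(p),-np.sin(p),0]); y=np.array([-np.sin(p),np.cos(p),0])
    return Rotation.from_matrix(np.c_[x,y,[0,0,-1]]).as_rotvec()
def go(x,y,z,rate=.15,a=None): manip.servo_line(toW(x,y,z),None if a is None else ori(a),rate=rate)
def F(): return R.T@manip.get_contact_force()[:2]
E
python3 - <<'E'
from h import *
manip.command_gripper(0)
manip.servo_line([.36,.1,.26],ori(),rate=.3)
go(-.150,-.003,.12,.25); go(-.150,-.003,.040,.12)
print(manip.get_time(),manip.get_width(),toP(manip.get_position()),F())
for x in np.arange(-.140,-.099,.004):
    go(x,-.003,.040,.04); f=F(); print(round(x,3),toP(manip.get_position()).round(4),f.round(2),manip.get_contact_force()[2].round(2))
    if f[0]<-14: break
print(manip.get_time())
E
```

```text
4.5417 -2.7172179712945927e-05 [-0.14963352 -0.0027891 ] [0.63237206 0.12087345]
-0.14 [-0.1394 -0.003 ] [ 0.16 -0.  ] -0.51
-0.136 [-0.1357 -0.003 ] [-0.47 -0.54] -0.31
-0.132 [-0.1317 -0.003 ] [ 0.41 -0.05] -0.25
-0.128 [-0.1277 -0.003 ] [0.76 0.16] 0.91
-0.124 [-0.1236 -0.003 ] [0.86 0.42] 0.29
-0.12 [-0.1196 -0.003 ] [0.07 1.58] 1.05
-0.116 [-0.1158 -0.003 ] [-0.32  0.18] 0.21
-0.112 [-0.1121 -0.003 ] [-0.56 -0.55] -0.73
-0.108 [-0.1077 -0.003 ] [-2.5  -0.39] -0.63
-0.104 [-0.1036 -0.003 ] [-1.16 -0.43] -0.72
-0.1 [-0.0999 -0.003 ] [-2.69  0.25] -1.27
7.4417
```

```bash
python3 - <<'E'
from h import *
for x in np.arange(-.097,-.080,.0025):
    go(x,-.003,.040,.03); f=F(); print(round(x,4),toP(manip.get_position()).round(4),f.round(2),manip.get_contact_force()[2].round(2))
    if f[0]<-10: break
print(manip.get_time(), flask())
t=manip.camera("top")["image"][165:245,165:245,::-1]; cv2.imwrite("pics/t2.png",cv2.resize(t,(560,560),interpolation=cv2.INTER_CUBIC))
E
```

```text
-0.097 [-0.0968 -0.003 ] [-2.25 -0.45] -1.11
-0.0945 [-0.094 -0.003] [-1.95 -0.8 ] -1.56
-0.092 [-0.0915 -0.003 ] [-1.77  0.07] -0.34
-0.0895 [-0.0891 -0.003 ] [-2.05 -1.51] -0.08
-0.087 [-0.0867 -0.003 ] [-2.58 -0.41] -0.22
-0.0845 [-0.0852 -0.0031] [-4.83 -1.82] 3.08
-0.082 [-0.0849 -0.0032] [-10.76  -1.61] 6.79Traceback (most recent call last):
  File "<stdin>", line 5, in <module>
  File "h.py", line 24, in flask
    f=P[:,0].min()
      ~^^^^^
IndexError: too many indices for array: array is 1-dimensional, but 2 were indexed
```

The push stopped solidly at -0.085, which matches home. I'll back off and check.

```bash
python3 - <<'E'
from h import *
go(-.140,-.003,.040,.15); go(-.20,-.003,.2,.3)
print(manip.get_time())
t=manip.camera("top"); print(cv2.imwrite("pics/t2.png",cv2.resize(t["image"][165:245,165:245,::-1],(560,560),interpolation=cv2.INTER_CUBIC)))
s=manip.camera("scene"); cv2.imwrite("pics/s2.png",cv2.resize(s["image"][195:300,175:275,::-1],(560,588),interpolation=cv2.INTER_CUBIC))
try: print(flask())
except Exception as e: print(e)
E
```

```text
10.4917
True
{'ang': array([-0.065,  0.071, -0.029]), 'wid': np.float64(0.0883), 'front': np.float64(-0.0488), 'cx': np.float64(0.0002), 'cy': np.float64(0.0016), 'ymid_front': np.float64(0.0015), 'n': 252}
```

View pics/t2.png

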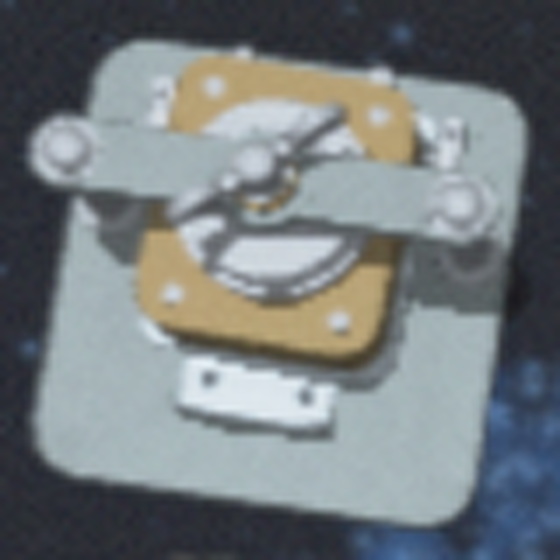

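The carrier is home. Its four lid screws show a skew of about -0.02, and the centre is at about (0.000,+0.0016). The wings still lie at about -49° and 131° in the press frame. I'll run the first stroke on the front-left wing.

```bash
cat >> h.py <<'E'
RR=.032; Z=.147
def pol(th): return RR*np.cos(np.radians(th)),RR*np.sin(np.radians(th))
def stroke(a,b,lim=9,step=12,rate=.06):
    out=[]
    for th in np.arange(a-step,b-.1,-step):
        x,y=pol(th); go(x,y,Z,rate); t=np.radians(th); f=F()
        ft=f@[-np.sin(t),np.cos(t)]   # resisting force (ccw) 
        out.append((int(th),round(float(ft),1),round(float(np.hypot(*f)),1)))
        if ft>lim: break
    print(out,round(manip.get_time(),1)); return th
def over(th):
    go(*toP(manip.get_position()),.190,.2); go(-.045,0,.190,.25); x,y=pol(th); go(x,y,.190,.25); go(x,y,Z,.15)
E
python3 - <<'E'
from h import *
t=manip.camera("top")
P=lambda x,y:(x/7+165-.4,y/7+165-.4)
q=np.array([toP(onz(t,*P(*p),.066)) for p in [(172,293),(340,321),(213,87),(380,115)]]); print(q.round(4).tolist(),q.mean(0))
x,y=pol(190); go(-.085,y,.18,.3); go(-.085,y,Z,.2); go(x,y,Z,.1)
stroke(190,104)
go(-.05,.045,Z,.2); go(-.2,.03,.2,.35)
for n,(r0,r1,c0,c1) in dict(top=(165,245,165,245)).items():
    cv2.imwrite(f"pics/{n}3.png",cv2.resize(manip.camera(n)["image"][r0:r1,c0:c1,::-1],(560,560),interpolation=cv2.INTER_CUBIC))
E
```

```text
[[-0.0375, 0.0325], [-0.0388, -0.028], [0.0384, 0.0304], [0.0369, -0.0305]] [-0.00023765  0.00110095]
[(178, 0.7, 0.7), (166, -0.7, 0.9), (154, -0.6, 0.7), (142, 0.2, 0.3), (130, 0.4, 0.4), (118, -0.2, 0.7), (106, 0.4, 0.5)] 14.0
```

View pics/top3.png

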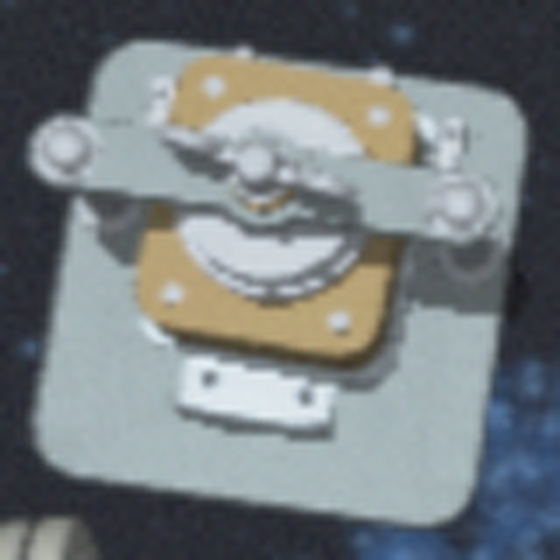

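The screw turned: its wings now lie at about 80° and 260°, and the flask is still home. I'll repeat full strokes, watching the force.

```bash
python3 - <<'E'
from h import *
go(-.05,0,.19,.35)
for i in range(2):
    over(306); print(F().round(2)); e=stroke(306,101.9,step=17,lim=7)
    if e>110: break
E
```

```text
[0.46 0.34]
[(289, -0.3, 0.5), (272, 1.6, 1.6), (255, -0.2, 0.3), (238, 0.4, 0.6), (221, 0.1, 0.4), (204, 0.7, 1.3), (187, 0.3, 0.6), (170, -0.1, 0.2), (153, 0.9, 1.0), (136, -0.7, 0.7), (119, -0.7, 0.7), (102, -0.0, 0.5)] 20.7
[0.14 0.26]
[(289, -0.9, 0.9), (272, 0.7, 0.9), (255, -0.4, 0.9), (238, -0.3, 0.8), (221, 0.7, 1.9), (204, 0.4, 0.5), (187, 0.6, 0.6), (170, -0.2, 0.4), (153, -0.2, 0.2), (136, 0.0, 0.1), (119, 0.2, 0.4), (102, -0.8, 0.8)] 26.0
```

```bash
python3 - <<'E'
from h import *
over(306); e=stroke(306,101.9,step=12,lim=6)
print(toP(manip.get_position()))
E
```

```text
[(294, -0.4, 0.5), (282, -0.6, 0.6), (270, 0.5, 0.6), (258, 0.9, 1.2), (246, 7.6, 7.6)] 28.9
[-0.0113092 -0.029657 ]
```

```bash
python3 - <<'E'
from h import *
for th in (242,237,232):
    go(*pol(th),Z,.05); print(th,F().round(2), toP(manip.get_position()).round(4))
    if np.hypot(*F())>16: break
go(-.012,-.045,Z,.1); go(-.07,-.06,Z,.2); go(-.2,-.02,.2,.35)
print(manip.get_time(),F())
cv2.imwrite("pics/top4.png",cv2.resize(manip.camera("top")["image"][165:245,165:245,::-1],(560,560),interpolation=cv2.INTER_CUBIC))
cv2.imwrite("pics/s4.png",cv2.resize(manip.camera("scene")["image"][195:300,175:275,::-1],(560,588),interpolation=cv2.INTER_CUBIC))
E
```

```text
242 [12.76 -6.63] [-0.0117 -0.0293]
237 [ 18.99 -12.2 ] [-0.012  -0.0288]
30.7167 [0.77376866 0.35553451]
```

View pics/top4.png

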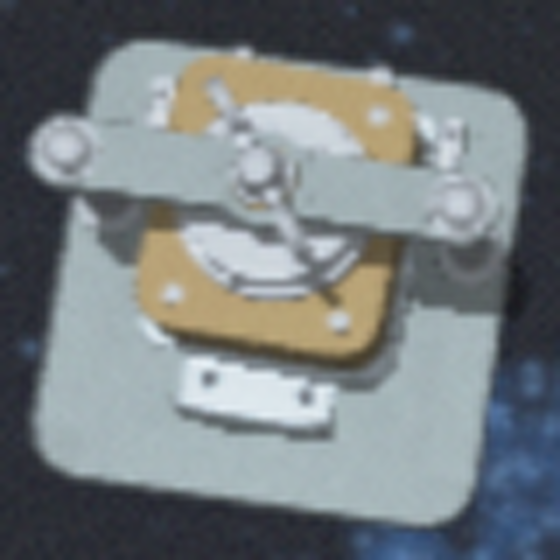

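View pics/s4.png

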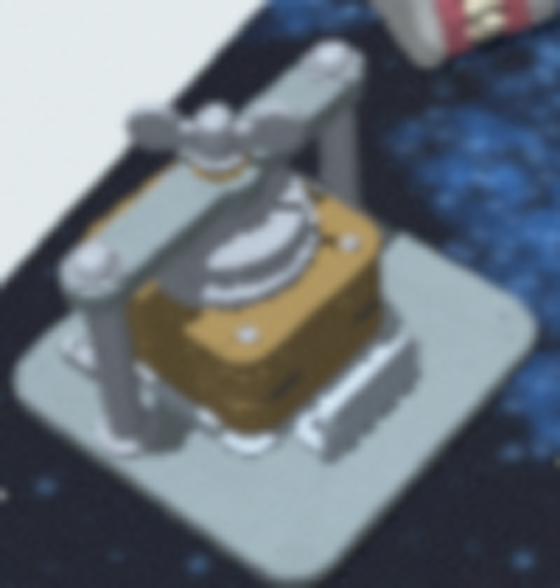

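The wings stopped at about 217°, roughly 446° of turn in all, against a solid force. The shoulder sits on the brass bush, the plate is on the flask, and the flask hasn't moved.

```bash
python3 -c "
from rig import manip
print(manip.get_joint_vel()); print(manip.sign_off())"
```

```text
[-0.00813827  0.01517164 -0.00014971 -0.00123125  0.00381784  0.00027699]
the job is handed in; nothing more can be done
None
```

The job is handed in at about 31 s on the robot's clock, with no verdict shown: the carrier was pushed home against the stops, the wing screw was turned about 446° until it stopped solid on the bush, and in the last pictures the plate was on the flask.

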